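# Pull the spring clip off a coffee grinder spindle with a hooked pick

## Robot

A 6-joint arm with a two-finger parallel gripper is mounted at the origin on a cart in front of the work surface, level with it; the furniture and walls round the work are solid. World frame = base frame: x ahead of the robot, y to its left, z up, the work surface at z = 0. Lengths are in m, angles in degrees, forces in N, time in s.
With the tool pointing down it reaches from about 0.275 to 1 m from the base axis. Payload 8.4 kg.
Tool frame: the origin (TCP) lies between the finger pads; the fingertips stand 25 mm ahead of it and the grasp point (between the pads) lies 6 mm ahead of it; z points along the fingers, y is the line along which they close (so a half turn about z gives the same grasp; the last joint's range is limited). The gripper opens to 85 mm and grips with 20 to 120 N. Pads are 22 mm wide; open, the fingers measure 114 mm over their backs; the gripper's body (76 mm by 85 mm) begins 54 mm behind the grasp point. The pads swing forward as they close: fully open they stand 13 mm farther back than shut.
Start: joints at [73.717, 20.225, 93.587, -0, 66.188, -0.138], TCP at [0.174, 0.6, 0.256] pointing down, gripper open.
Joint ranges: [-150.9, 150.9], [-52.94, 120.26], [3.33, 152.33], [-74.26, 254.26], [0, 154.13], [-172.89, 172.89]. Speed limits (degrees/s): [127.2, 127.2, 159.86, 180, 180, 180].

## Interface

Orientations are given as [roll, pitch, yaw] about the fixed x, y, z axes, in that order (R = Rz(yaw) Ry(pitch) Rx(roll)).
In Python, from cell import monitor, imaging, arm gives the robot as it stands.
- The arm moves only by the shell command python3 -m crank [FORCE], which reads ROWS from standard input. ROWS is a JSON list of rows, 1 to 5 of them, each written [[dx, dy, dz], [rx, ry, rz], opening]: dx, dy, dz in m, then a rotation vector rx, ry, rz in degrees, then the opening from 0.0 (shut) to 1.0 (fully open); each row shifts and turns the commanded pose from where the row before left it, along the tool's axes as they then stand; what a row does not reach is not made up. A row lasts 1/10 s, in which the tool goes at most 0.05 m and 8.59 degrees, less where a joint would pass 70% of its speed; a pose out of reach is approached as far as the arm can. The fingers move at their own pace and stop on an object; FORCE is the grip in N (left out, the last holds). Time passes only in rows, so rows that do not move let the fingers close. It prints the time, the measured TCP pose, the force, the opening and the grip force at its end. Input that does not fit is refused with a message, and nothing moves.
- monitor.get_state(): the state, without advancing time (a new reading comes with each control period).
- imaging.get_image(name): name is "scene" or "top"; returns a dict with "pixels" (480x640x3 uint8, blue, green, red), "depth" (480x640 float32, m along the optical axis (not along the pixel's ray), 0 where there is no reading), "intrinsics" (3x3 intrinsics, pixels), "distortion" ([k1, k2, p1, p2, k3] as OpenCV has them; the pictures are not rectified), "rvec" (rotation vector, rad) and "tvec" (3), from world to camera coordinates, as OpenCV has them. Camera axes: x right, y down, z forward; pixel columns grow to the right and rows downward; lengths in m; the calibration is good to about 2 mm. A picture is of the moment at which its call begins.
- arm.job_done(): hands the job in; it is judged then, once.
The state is a dict: "time_s": time; "joint_positions": joint angles; "qvel": joint speeds; "tau": joint torques, N m; "position": TCP position; "eef_rot": TCP orientation; "wrist_force": force on the tool from outside, world axes, zero at the start; "moment": the same for the moment, N m; "gripper_width": opening from 0.0 (shut) to 1.0 (fully open); "gripper_force": force on a finger pad.
Only numpy, scipy, OpenCV 4.12 (cv2) and the standard library are available. Lean on these libraries where they do the work, as an engineer would, in place of code of your own. Each camera call takes 0.05 s, during which the arm holds its last target. There are 200 camera calls.

## Task

The ceramic burr of the coffee grinder is due for cleaning and the spring clip in the groove of its spindle must come off first. Take the red hooked pick from its wooden rest, feel with its tip for the hole in the clip's swivelling pull loop and draw the clip out of the groove until it is clear of the spindle, leaving it lying flat in the grinder's bowl; then lay the pick back in both forks of its rest as it lay. Go by feel: never press the tip hard on the burr, the spindle or the clip, keep fingers and gripper off the clip and the grinder, and leave the other things alone.

Things in the scene. Friction and masses are not known exactly. Their poses are not given: they have to be found in the camera images.
- grinder: coffee grinder base without hood, fixed: round grey housing 156 mm across (foot 160 mm), dished on top. Origin on the spindle's axis at the underside, z up; round, so its yaw means nothing. Rim 6 mm thick, top 48 mm above the origin. Inside lies a flat white ceramic burr, 71 mm in radius, top 40 mm above the origin. Burr and spindle are stiff: touch them with less than 20 N
- spindle_top (a point): centre of the flat top of the steel spindle, on its axis, 62 mm above the grinder's origin. The spindle's head is 24 mm across from 62 mm down to 47 mm; below it the neck (the groove) is 18 mm across down to the burr at 40 mm
- clip: dark steel spring clip, 5 mm thick, flat on the burr round the neck, its top 2 mm under the head. Origin: underside, centre of its ring (19 mm inside, 26 outside), on the spindle's axis at first. +x points to its open side, its pull loop is at -x. It comes out along its -x: two sprung arms give over some 4 mm and let go at 7 to 16 N; clear after 18 mm. Pull under 25 N, press on its top under 12 N
- loop_pin (a point): rivet of the clip's bright pull loop, 14 mm from the clip's origin along its -x, on its top. The 5 mm thick loop turns flat about it, up to 0.9 rad to either side of -x, stiffly (3 N); how it stands is NOT reported. Its eye (hole through to the burr) is 5 to 13 mm from the rivet and 6.2 mm wide, the loop 13 mm wide, its end 16.5 mm from the rivet. A tip on the bars stops 5 mm above the burr
- pick: hooked pick, about 70 g. Origin at the centre of its red rubbery handle, 90 mm long (x), 15 wide (y), 15 high (z). A steel shank 4 mm thick runs on along +x and is bent straight down 75 mm from the origin. Lies level in the rest, tip down beyond the rest's +x end. Best gripped across its width at the middle, between the forks, with 80 N or more. Not reported while held
- pick_tip (a point): lower end of the pick's bent tip (3.6 mm square, flat-ended): at x = +75 mm, z = -32 mm of the pick
- rest: wooden rest for the pick, fixed: foot 110 x 56 mm, 8 mm high; two forks 10 mm thick at x = -32 and +32 mm, 54 mm free between them, tops 58 mm high. Origin under its centre, x along the pick. Each fork has an 18 mm wide channel with flared mouth; the handle lies in both with its axis 46 mm above the origin, its centre within 4 mm of the rest's, its tip end towards +x
- garlic: white garlic bulb, 56 mm, bystander; origin at its underside
- salt_shaker: glass salt shaker with grey cap, 44 mm across, 90 mm high, bystander; origin at its underside
- tumbler: clear drinking glass, 80 mm across, 91 mm high, bystander; origin at its underside
Things that resemble listed ones, but are neither listed nor needed, are in the scene too. Leave any blue look-alike of the rest alone.

How it is judged (in metres and radians):
On the way, in this order (a step that is already met when the one before it is completed fails the run):
1. the pick is lifted out of its rest (z of pick in the frame of rest above 0.075 m), for 0.1 s.
2. the tip of the pick is down in the clip's loop and pulls on it, the clip still on the spindle (x of pick_tip in the frame of clip between -0.03 and -0.014 m and y of pick_tip in the frame of clip between -0.012 and 0.012 m and z of pick_tip in the frame of clip below 0.0035 m and contact force between pick and clip above 2 N and horizontal distance between clip and grinder below 0.006 m), for 0.02 s.
3. the clip is drawn clear of the spindle with the tip in its loop (x of pick_tip in the frame of clip between -0.03 and -0.014 m and y of pick_tip in the frame of clip between -0.012 and 0.012 m and z of pick_tip in the frame of clip below 0.0035 m and horizontal distance between clip and grinder above 0.018 m), for 0.05 s.
At the end, for the whole second after the job is handed in: The clip lies still and flat (within 0.1 rad) on the burr, its centre 18 to 55 mm from the spindle's axis; the pick lies still and level in both forks of its rest, tip down, within 10 mm lengthwise of the rest's centre, its handle at the bottom of the channels (axis 43 to 48.5 mm up) (horizontal distance between clip and grinder between 0.018 and 0.055 m and height (world z) of clip between 0.037 and 0.043 m and angle between clip's own z axis and vertical below 0.1 rad and linear speed of each of clip, pick below 0.01 m/s and x of pick in the frame of rest between -0.01 and 0.01 m and y of pick in the frame of rest between -0.003 and 0.003 m and z of pick in the frame of rest between 0.043 and 0.0485 m and angle between the x axis of pick and the x axis of rest, either way round below 0.08 rad and angle between pick's own z axis and vertical below 0.12 rad); the robot touches nothing.
It fails at once if the pick presses on the grinder (burr or spindle) with more than 20 N (contact force between pick and grinder above 20 N).
It fails at once if the pick presses on the clip with more than 25 N (contact force between pick and clip above 25 N).
It fails at once if the tip presses down on top of the clip or its loop with more than 12 N (contact force between pick and clip above 12 N and z of pick_tip in the frame of clip above 0.0036 m).
It fails at once if fingers or gripper touch the clip or push on the grinder (contact force between any of the fingers, the arm and clip above 0.5 N or contact force between any of the fingers, the arm and grinder above 3 N).
It fails at once if a bystander is moved more than 20 mm (distance of any of garlic, salt_shaker, tumbler from where it was at the start of the episode above 0.02 m).
It also fails if it takes over 72 s, if anything falls off the work surface, if the arm or the gripper's body presses on something with over 40 N, if the wrist force passes 120 N, or if a joint passes its speed limit or range.

## Working session

There is one attempt and no reset: what is moved stays moved. The work goes in short steps, Python scripts to look and compute and a shell command to move; the robot and the scene stay as the last step left them, time stands still between calls to the robot, and variables do not carry over. Pictures are saved under pics/ and viewed, at most 10 in all, crops included, and the job is handed in when it is done.

```bash
ls; mkdir -p pics; cat > h.py <<'E'
import numpy as np, cv2
from cell import monitor, imaging, arm
def grab(n):
    d=imaging.get_image(n); np.savez('/tmp/'+n+'.npz',**{k:np.asarray(v) for k,v in d.items()}); return d
def load(n): return dict(np.load('/tmp/'+n+'.npz'))
def world(d,uv):
    """pixel+depth -> world"""
    uv=np.atleast_2d(np.asarray(uv,float)); z=d['depth'][uv[:,1].round().astype(int),uv[:,0].round().astype(int)]
    n=cv2.undistortPoints(uv[:,None],d['intrinsics'],d['distortion'])[:,0]
    return cam2w(d,np.c_[n*z[:,None],z])
def cam2w(d,p):
    R=cv2.Rodrigues(np.asarray(d['rvec'],float))[0]; return (p-np.ravel(d['tvec']))@R
def onplane(d,uv,h):
    """pixel ray -> world at z=h"""
    uv=np.atleast_2d(np.asarray(uv,float)); n=cv2.undistortPoints(uv[:,None],d['intrinsics'],d['distortion'])[:,0]
    c=cam2w(d,np.zeros((1,3))); r=cam2w(d,np.c_[n,np.ones(len(n))])-c
    return c+r*((h-c[:,2])/r[:,2])[:,None]
def proj(d,p): return cv2.projectPoints(np.atleast_2d(np.asarray(p,float)),d['rvec'],d['tvec'],d['intrinsics'],d['distortion'])[0][:,0]
E
python3 - <<'E'
from h import *
for n in('scene','top'):
    d=grab(n); cv2.imwrite(f'pics/{n}0.png',d['pixels']); print(n,cam2w(d,np.zeros((1,3))))
print(monitor.get_state())
E
```

```text
pics
scene [[-0.02259862 -0.67741222  0.95382943]]
top [[ 0.44829588 -0.04982337  1.28184556]]
{'time_s': 0.1, 'joint_positions': array([ 7.37169904e+01,  2.02597904e+01,  9.36245216e+01, -1.48091283e-03,
        6.61880967e+01, -1.39052687e-01]), 'qvel': array([ 0.10151308, -0.06511323, -0.15089265,  0.11820831, -0.00669173,
       -0.02275783]), 'tau': array([ 5.47869349e-04, -6.06358767e+01, -3.42819214e+01,  1.06679267e-04,
        3.99554454e-03,  2.16697657e-05]), 'position': array([0.17369489, 0.59996777, 0.25562506]), 'eef_rot': array([-1.79927588e+02,  1.17836030e-03,  1.63856643e+02]), 'wrist_force': array([ 0.07548745, -0.50878499,  0.34834385]), 'moment': array([-0.02959239, -0.05958941, -0.01493932]), 'gripper_force': 0.0, 'gripper_width': 1.0000054602380353}
```

View pics/scene0.png

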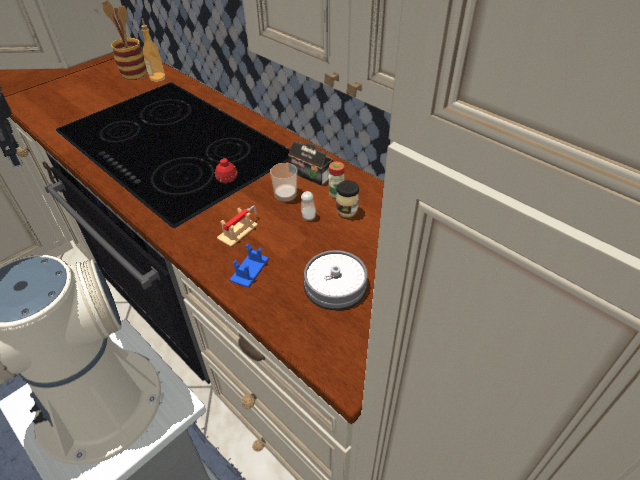

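View pics/top0.png

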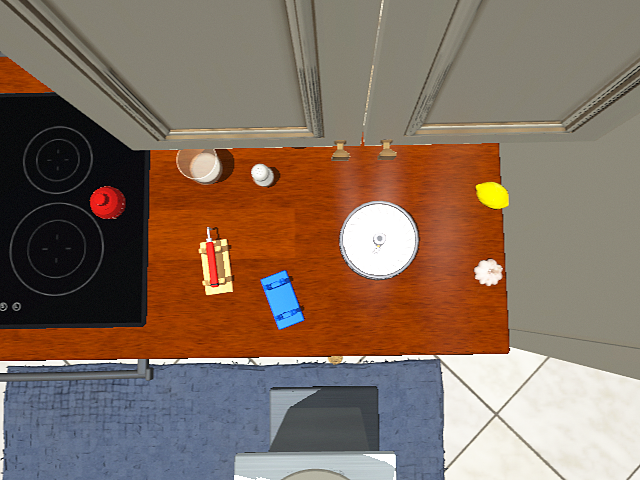

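The top view shows the red pick at (212,255) on the wooden rest (216,266). Things it could be confused with are the blue rest (282,300) and the red pot or bell (107,202). The grinder is at (379,240), with garlic (488,272), lemon (491,195), shaker (262,175) and tumbler (200,165). I choose the red pick on the wooden rest and check it close up.

```bash
python3 - <<'E'
from h import *
d=load('top'); im=d['pixels']; H,W=480,640
vv,uu=np.mgrid[0:H,0:W]; P=world(d,np.c_[uu.ravel(),vv.ravel()]).reshape(H,W,3); Z=P[...,2]
hsv=cv2.cvtColor(im,cv2.COLOR_BGR2HSV)
# grinder rim: z~48mm
def circ(m):
    p=P[m][:,:2]; A=np.c_[2*p,np.ones(len(p))]; s=np.linalg.lstsq(A,(p**2).sum(1),rcond=None)[0]; return s[:2],np.sqrt(s[2]+s[:2]@s[:2]),len(p)
box=(uu>330)&(uu<430)&(vv>190)&(vv<290)
rim=box&(Z>.0455)&(Z<.052); c=circ(rim)
r=np.hypot(P[...,0]-c[0][0],P[...,1]-c[0][1])
print('rim',circ(rim&(r>.065)), 'burr z',np.median(Z[box&(r<.06)&(r>.03)]))
m=box&(r<.03)&(Z>.058);print('head',m.sum(),P[m].mean(0))
b=(uu>185)&(uu<245)&(vv>215)&(vv<305)
red=b&((hsv[...,0]<6)|(hsv[...,0]>172))&(hsv[...,1]>170)&(hsv[...,2]>110)&(Z>.035)
p=P[red]; print('red',red.sum(),p.mean(0),p[:,2].max())
rc=cv2.minAreaRect(p[:,:2].astype(np.float32)); print(rc)
wood=b&(hsv[...,0]>12)&(hsv[...,0]<32)&(Z<.015)&(Z>.003); print('wood',wood.sum(),cv2.minAreaRect(P[wood][:,:2].astype(np.float32)))
print('blue', cv2.minAreaRect(P[(hsv[...,0]>105)&(hsv[...,0]<125)&(hsv[...,1]>150)&(Z>.004)&(vv<340)&(uu>255)&(uu<310)][:,:2].astype(np.float32)))
for n,u in dict(sh=(262,175),tum=(200,165)).items(): print(n,world(d,u))
a=cv2.resize(im[218:302,180:250],None,fx=6,fy=6,interpolation=cv2.INTER_CUBIC)
g=cv2.resize(im[218:262,357:401],None,fx=11,fy=11,interpolation=cv2.INTER_CUBIC)
g=cv2.resize(g,(370,504)) if 0 else cv2.resize(g,(378,378)); g=cv2.copyMakeBorder(g,0,504-378,0,0,0)
cv2.imwrite('pics/crop.png',np.hstack([a,g]))
print(a.shape,g.shape)
E
```

```text
rim (array([ 0.57301937, -0.13309474]), np.float64(0.0745160252396552), 546) burr z 0.039755133975595304
head 104 [ 0.57262164 -0.13321757  0.06200778]
red 319 [0.52934084 0.19751887 0.05253069] 0.060681029984630604
((0.5279272794723511, 0.198149174451828), (0.08848658204078674, 0.014484692364931107), 7.7278151512146)
wood 902 ((0.5491074919700623, 0.2034609615802765), (0.11807958781719208, 0.1606065332889557), 85.03419494628906)
blue ((0.4701802730560303, 0.02852179855108261), (0.10897505283355713, 0.13097451627254486), 20.776891708374023)
sh [[0.69850119 0.09365424 0.08564397]]
tum [[0.73765493 0.23225521 0.01185929]]
(504, 420, 3) (504, 378, 3)
```

View pics/crop.png

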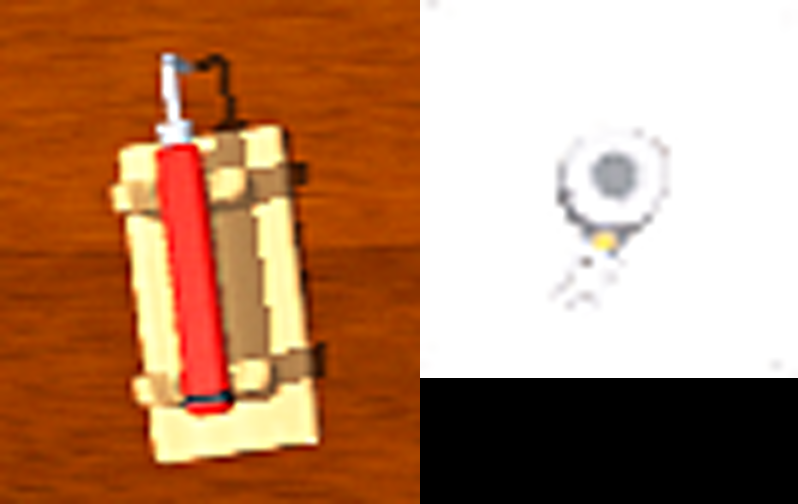

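The crop shows the pick with its handle from (207,400) to (182,150) and its tip beyond the rest's far end, so the choice is confirmed. On the grinder, the spindle is at crop (615,175), the yellow rivet at (603,240), and the loop extends down-left to about (570,297). Next I refine the numbers.

```bash
python3 - <<'E'
from h import *
H,W=480,640; vv,uu=np.mgrid[0:H,0:W]; out=[]
for n in('top','scene'):
    d=load(n) 
    P=world(d,np.c_[uu.ravel(),vv.ravel()]).reshape(H,W,3); Z=P[...,2]
    im=d['pixels']; hsv=cv2.cvtColor(im,cv2.COLOR_BGR2HSV)
    C=np.array([.5728,-.1331]); r=np.hypot(P[...,0]-C[0],P[...,1]-C[1])
    burr=(r>.05)&(r<.065)&(Z<.044)&(Z>.035); print(n,'burr z',Z[burr].mean(),Z[burr].std())
    m=(r<.03)&(Z>.058); print('head',P[m].mean(0),m.sum())
    m=(r>.013)&(r<.045)&(Z>.0425)&(Z<.056)
    q=np.c_[(P[m]-[*C,0])*1000,hsv[m]].round(0).astype(int); print('clip pts',len(q)); print(q[np.argsort(q[:,0])][:70].tolist())
    ye=(r<.03)&(hsv[...,1]>70)&(Z>.035); 
    for u,v in zip(uu[ye],vv[ye]): print('yel',u,v,(onplane(d,(u,v),.0455)[0,:2]-C)*1000,hsv[v,u])
    # rest foot: pixels near, z ~8mm, not dark
    near=np.hypot(P[...,0]-.528,P[...,1]-.198)<.085
    m=near&(Z>.005)&(Z<.012); rc=cv2.minAreaRect(P[m][:,:2].astype(np.float32)); print('foot',m.sum(),rc)
    m=near&(hsv[...,1]>190)&((hsv[...,0]<6)|(hsv[...,0]>172))&(Z>.05); p=P[m]
    rc=cv2.minAreaRect(p[:,:2].astype(np.float32)); print('handle',rc,np.linalg.eigh(np.cov(p[:,:2].T))[1][:,1])
    if n=='top': U,V,w,h=357,218,44,44
    else:
        c=proj(d,[*C,.045])[0].astype(int); U,V,w,h=c[0]-25,c[1]-22,44,44
    g=im[V:V+h,U:U+w].astype(float); g=np.clip((g-150)*255/105,0,255) if n=='top' else g
    out.append(cv2.resize(g.astype(np.uint8),(396,396),interpolation=cv2.INTER_NEAREST)); print('crop',U,V)
cv2.imwrite('pics/crop2.png',np.hstack(out))
E
```

```text
top burr z 0.03971182062031487 0.0020644610122492733
head [ 0.57262164 -0.13321757  0.06200778] 104
clip pts 234
[[-44, -4, 44, 0, 0, 255], [-42, -3, 44, 0, 0, 255], [-41, 11, 43, 0, 0, 255], [-40, -11, 44, 0, 0, 255], [-39, 15, 44, 0, 0, 255], [-39, 21, 45, 0, 0, 255], [-38, -3, 44, 0, 0, 255], [-38, 1, 43, 0, 0, 255], [-38, 7, 45, 0, 0, 255], [-36, -17, 44, 0, 0, 255], [-36, -1, 44, 0, 0, 255], [-36, 7, 43, 0, 0, 255], [-36, -9, 45, 0, 0, 255], [-36, 11, 43, 0, 0, 255], [-36, -11, 44, 0, 0, 255], [-34, 9, 43, 0, 0, 255], [-34, -3, 43, 0, 0, 255], [-32, -3, 43, 0, 0, 255], [-32, -21, 43, 0, 0, 255], [-32, -29, 44, 0, 0, 255], [-32, -23, 45, 0, 0, 255], [-31, 23, 43, 0, 0, 255], [-30, 11, 44, 0, 0, 255], [-30, 5, 48, 150, 1, 254], [-30, 7, 43, 0, 0, 255], [-30, -1, 43, 0, 0, 255], [-30, 9, 44, 0, 0, 255], [-29, 27, 43, 0, 0, 255], [-28, -17, 43, 0, 0, 255], [-28, 3, 49, 135, 4, 242], [-28, 5, 45, 120, 2, 254], [-28, 7, 47, 130, 3, 254], [-28, 9, 45, 150, 5, 220], [-28, 11, 45, 20, 3, 254], [-27, 21, 44, 0, 0, 255], [-27, 27, 45, 0, 0, 255], [-27, 19, 43, 0, 0, 255], [-26, 11, 48, 135
[... 3100 characters left out ...]
44, 10, 3, 254], [-13, -4, 52, 162, 11, 118], [-13, -34, 43, 15, 4, 254], [-12, -7, 43, 108, 13, 97], [-12, 21, 43, 20, 3, 254], [-12, -6, 53, 158, 9, 119], [-12, -20, 43, 20, 3, 254], [-11, -22, 43, 10, 3, 254], [-11, 35, 43, 20, 3, 254], [-11, -35, 46, 10, 3, 254], [-11, -9, 43, 100, 18, 83], [-11, -9, 48, 120, 2, 114]]
yel 331 275 [-12.59029351  -0.26535754] [ 19  94 182]
yel 331 276 [-14.95946063  -2.49307935] [ 20  82 143]
foot 366 ((0.526692807674408, 0.20889931917190552), (0.10636121034622192, 0.14026351273059845), 88.88034057617188)
handle ((0.5252549648284912, 0.1956634819507599), (0.08775193244218826, 0.017451778054237366), 5.2684526443481445) [-0.9904214  -0.13807767]
crop 309 250
```

View pics/crop2.png

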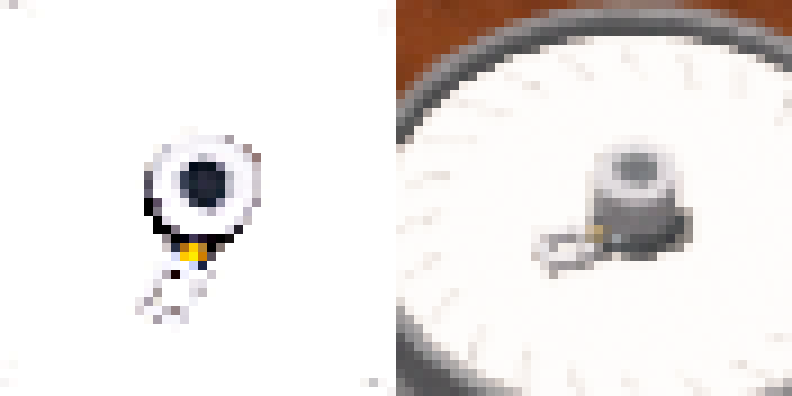

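```bash
cat > to.py <<'E'
import sys; from h import *; from scipy.spatial.transform import Rotation as R
x,y,z,yaw=map(float,sys.argv[1:5]); s=monitor.get_state()
r=R.from_euler('xyz',s['eef_rot'],degrees=True); t=R.from_euler('xyz',[180,0,yaw],degrees=True)
print('tool d',r.inv().apply(np.array([x,y,z])-s['position']).round(4),'rot',(r.inv()*t).as_rotvec(degrees=True).round(2),'F',s['wrist_force'].round(1),'t',s['time_s'])
E
echo '[[[-0.041, -0.0262, 0], [0, 0, 0], 1], [[-0.041, -0.0262, 0], [0, 0, 0], 1], [[-0.041, -0.0262, 0], [0, 0, 0], 1], [[-0.041, -0.0262, 0], [0, 0, 0], 1], [[-0.041, -0.0262, 0], [0, 0, 0], 1]]' | python3 -m crank
echo '[[[-0.041, -0.0262, 0], [0, 0, 0], 1], [[-0.041, -0.0262, 0], [0, 0, 0], 1], [[-0.041, -0.0262, 0], [0, 0, 0], 1], [[-0.041, -0.0262, 0], [0, 0, 0], 1], [[-0.041, -0.0262, 0], [0, 0, 0], 1]]' | python3 -m crank
echo '[[[-0.041, -0.0262, 0], [0, 0, 0], 1], [[0, 0, 0], [0, 0, -7.9], 0.6], [[0, 0, 0], [0, 0, -7.9], 0.6], [[0, 0, 0.03], [0, 0, -7.9], 0.6], [[0, 0, 0.03], [0, 0, 0], 0.6]]' | python3 -m crank
python3 to.py .527 .1978 .055 187.6
```

```text
time_s: 0.6
position: [0.3351, 0.4158, 0.2561]
eef_rot: [-180.0, -0.0, 163.9]
wrist_force: [1.2, -0.1, 1.1]
gripper_width: 1.0
gripper_force: 0.0
time_s: 1.1
position: [0.4956, 0.2329, 0.2562]
eef_rot: [-180.0, -0.0, 163.9]
wrist_force: [0.3, 0.8, -0.3]
gripper_width: 0.999
gripper_force: 0.0
time_s: 1.6
position: [0.5274, 0.198, 0.1961]
eef_rot: [180.0, 0.1, -172.2]
wrist_force: [-0.2, 0.1, 0.2]
gripper_width: 0.599
gripper_force: 0.0
tool d [ 0.0007 -0.0002  0.1411] rot [0.03 0.11 0.2 ] F [-0.2  0.1  0.2] t 1.6
```

```bash
echo '[[[0.0, 0, 0.035], [0, 0, 0], 0.6], [[0, 0, 0.035], [0, 0, 0], 0.6], [[0, 0, 0.035], [0, 0, 0], 0.6], [[0.0007, 0, 0.025], [0, 0, 0.2], 0.6], [[0, 0, 0.011], [0, 0, 0], 0.6]]' | python3 -m crank
echo '[[[0, 0, 0], [0, 0, 0], 0.0], [[0, 0, 0], [0, 0, 0], 0.0], [[0, 0, 0], [0, 0, 0], 0.0], [[0, 0, 0], [0, 0, 0], 0.0], [[0, 0, 0], [0, 0, 0], 0.0]]' | python3 -m crank 110
python3 to.py .527 .1978 .055 187.6
```

```text
time_s: 2.1
position: [0.5245, 0.1974, 0.0527]
eef_rot: [-179.9, -0.2, -172.7]
wrist_force: [0.2, 0.6, 0.6]
gripper_width: 0.598
gripper_force: 0.0
time_s: 2.6
position: [0.5272, 0.1984, 0.0568]
eef_rot: [180.0, 0.1, -172.6]
wrist_force: [-2.1, 0.4, 8.5]
gripper_width: 0.146
gripper_force: 108.1
tool d [ 0.0003 -0.0006  0.0018] rot [ 0.03  0.15 -0.25] F [-2.1  0.4  8.5] t 2.6
```

```bash
echo '[[[0, 0, 0], [0, 0, 0], 0.0], [[0, 0, -0.02], [0, 0, 0], 0], [[0, 0, -0.035], [0, 0, 0], 0], [[0, 0, -0.035], [0, 0, 0], 0], [[0, 0, -0.035], [0, 0, 0], 0]]' | python3 -m crank
python3 to.py .4787 -.1089 .18 165
```

```text
time_s: 3.1
position: [0.5261, 0.198, 0.1822]
eef_rot: [180.0, 0.0, -172.6]
wrist_force: [0.9, 1.1, 0.2]
gripper_width: 0.151
gripper_force: 107.5
tool d [ 0.0863 -0.2983  0.0021] rot [2.000e-02 4.000e-02 2.236e+01] F [0.9 1.1 0.2] t 3.1
```

```bash
echo '[[[0.0123, -0.0426, 0], [0, 0, 0], 0], [[0.0123, -0.0426, 0], [0, 0, 0], 0], [[0.0123, -0.0426, 0], [0, 0, 0], 0], [[0.0123, -0.0426, 0], [0, 0, 0], 0], [[0.0123, -0.0426, 0], [0, 0, 0], 0]]' | python3 -m crank
echo '[[[0.0123, -0.0426, 0], [0, 0, 0], 0], [[0.0123, -0.0426, 0], [0, 0, 0], 0], [[0, 0, 0.0], [0, 0, 7.45], 0], [[0, 0, 0.0], [0, 0, 7.45], 0], [[0, 0, 0.0], [0, 0, 7.45], 0]]' | python3 -m crank
python3 to.py .4787 -.1089 .125 165
echo '[[[0, 0, 0.02], [0, 0, 0], 0], [[0, 0, 0.02], [0, 0, 0], 0], [[0, 0, 0.015], [0, 0, 0], 0], [[0, 0, 0], [0, 0, 0], 0], [[0, 0, 0], [0, 0, 0], 0]]' | python3 -m crank
python3 - <<'E'
from h import *
o=[]
for n in('top','scene'):
    d=grab(n); c=proj(d,[.553,-.128,.06])[0].astype(int); print(n,c-22)
    g=d['pixels'][c[1]-22:c[1]+22,c[0]-22:c[0]+22]; o.append(cv2.resize(g,(396,396),interpolation=cv2.INTER_NEAREST))
s=monitor.get_state(); print(s['position'],s['eef_rot'],s['wrist_force'],s['time_s'])
cv2.imwrite('pics/hov.png',np.hstack(o))
E
```

```text
time_s: 3.6
position: [0.4922, -0.0227, 0.1811]
eef_rot: [-180.0, 0.1, -172.6]
wrist_force: [0.7, 0.2, -0.8]
gripper_width: 0.15
gripper_force: 107.5
time_s: 4.1
position: [0.479, -0.1095, 0.181]
eef_rot: [180.0, 0.1, 164.6]
wrist_force: [-0.4, 0.6, -0.5]
gripper_width: 0.147
gripper_force: 107.6
tool d [0.0005 0.0005 0.056 ] rot [ 0.01  0.07 -0.39] F [-0.4  0.6 -0.5] t 4.1
time_s: 4.6
position: [0.4791, -0.1088, 0.1259]
eef_rot: [180.0, 0.0, 165.0]
wrist_force: [0.2, 0.4, -0.7]
gripper_width: 0.153
gripper_force: 107.6
top [354 226]
scene [305 249]
[ 0.47966328 -0.10891138  0.12637246] [1.79997187e+02 1.00857431e-01 1.65005226e+02] [-0.12628181  0.16115406 -0.72246439] 4.7
```

View pics/hov.png

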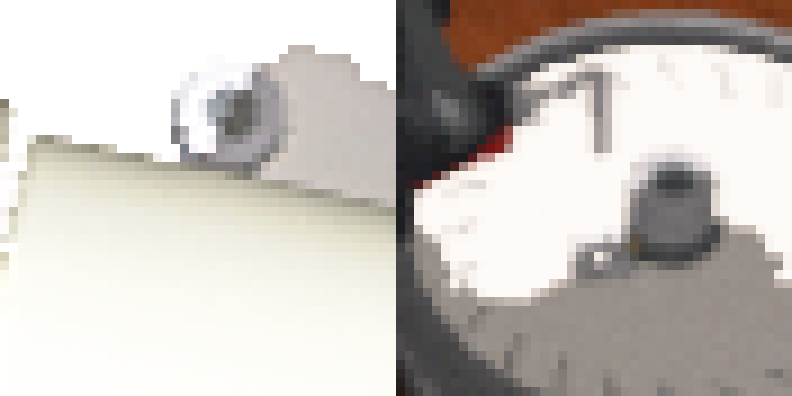

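The scene view shows the tip's lower end at pixel (327.8,265.7), the loop eye at (327.4,277.9), the rivet at (331.3,276) and the head centre at (336,269). The gripper hides the clip from the top camera.

```bash
python3 - <<'E'
from h import *
d=load('scene')
tip=onplane(d,(327.9,265.4),.0836)[0]; eye=onplane(d,(327.4,277.8),.0435)[0]; riv=onplane(d,(331.3,276),.0455)[0]; hd=onplane(d,(335.9,268.7),.062)[0]
print(tip,eye,riv,hd); a=np.radians(165-180)
s=monitor.get_state()['position']; print('tip by kin',s[:2]+.075*np.array([np.cos(a),np.sin(a)]))
print('eye-hd',eye-hd,'riv-hd',riv-hd,'eye-tip',eye-tip)
# model: reproject expected eye points and circle fit of rim in scene
H,W=480,640; vv,uu=np.mgrid[0:H,0:W]
P=world(d,np.c_[uu.ravel(),vv.ravel()]).reshape(H,W,3); C=np.array([.572,-.134]); r=np.hypot(P[...,0]-C[0],P[...,1]-C[1])
m=(r<.085)&(r>.066)&(P[...,2]>.0465)&(P[...,2]<.050); p=P[m][:,:2]; A=np.c_[2*p,np.ones(len(p))]; q=np.linalg.lstsq(A,(p**2).sum(1),rcond=None)[0]; print('rim',q[:2],np.sqrt(q[2]+q[:2]@q[:2]),len(p))
g=d['pixels'][268:288,316:346]; hs=cv2.cvtColor(g,cv2.COLOR_BGR2GRAY); print(hs[:, :].tolist())
E
```

```text
[ 0.55289129 -0.1298789   0.0836    ] [ 0.54879358 -0.13201178  0.0435    ] [ 0.55834723 -0.13612583  0.0455    ] [ 0.57272412 -0.13793852  0.062     ]
tip by kin [ 0.55210772 -0.1283228 ]
eye-hd [-0.02393054  0.00592674 -0.0185    ] riv-hd [-0.01437688  0.00181269 -0.0165    ] eye-tip [-0.00409771 -0.00213288 -0.0401    ]
rim [ 0.57119075 -0.13669656] 0.0745153508136549 235
[[251, 251, 251, 251, 251, 251, 251, 251, 251, 251, 251, 251, 251, 251, 249, 223, 217, 155, 91, 78, 74, 91, 131, 140, 229, 249, 251, 251, 251, 251], [251, 251, 251, 251, 251, 251, 251, 251, 251, 251, 251, 251, 251, 251, 230, 218, 163, 105, 67, 59, 61, 69, 104, 112, 187, 247, 251, 251, 251, 251], [251, 251, 251, 251, 251, 251, 251, 251, 251, 251, 251, 251, 251, 251, 224, 156, 118, 107, 95, 83, 84, 98, 105, 110, 214, 248, 251, 251, 251, 251], [251, 251, 251, 251, 251, 251, 251, 251, 251, 251, 251, 251, 251, 251, 226, 135, 103, 111, 108, 106, 105, 112, 111, 109, 217, 249, 251, 251, 251, 251], [251, 251, 251, 251, 251, 250, 251, 251, 251, 251, 251, 251, 251, 251, 209, 124, 102, 104, 111, 113, 115, 112, 106, 102, 217,
[... 1579 characters left out ...]
, 145, 146, 147, 143, 145, 147, 146, 144, 144, 146, 145, 145, 145, 144, 144, 146, 148, 146], [146, 146, 144, 147, 144, 145, 146, 146, 148, 145, 148, 146, 146, 145, 144, 145, 144, 145, 146, 145, 147, 144, 145, 147, 144, 146, 145, 145, 147, 144], [146, 143, 145, 146, 145, 144, 143, 145, 144, 145, 148, 147, 146, 144, 147, 143, 148, 146, 148, 146, 146, 148, 147, 147, 145, 147, 146, 145, 144, 145], [145, 145, 123, 137, 146, 143, 145, 145, 144, 147, 145, 146, 144, 149, 148, 145, 145, 146, 147, 146, 145, 146, 145, 144, 147, 149, 144, 147, 146, 146], [147, 137, 126, 140, 148, 146, 149, 145, 145, 144, 146, 146, 146, 146, 145, 146, 147, 146, 146, 145, 145, 146, 145, 147, 144, 144, 146, 147, 144, 146]]
```

```bash
echo '[[[0.0024, -0.0012, 0.01], [0, 0, 0], 0], [[0, 0, 0.01], [0, 0, 0], 0], [[0, 0, 0.01], [0, 0, 0], 0], [[0, 0, 0.002], [0, 0, 0], 0], [[0, 0, 0], [0, 0, 0], 0]]' | python3 -m crank
python3 to.py .4769 -.1094 .093 165
python3 - <<'E'
from h import *
o=[]
d=grab('scene'); print(monitor.get_state()['position'])
g=d['pixels'][258:288,314:348]; cv2.imwrite('pics/hov2.png',cv2.resize(g,None,fx=20,fy=20,interpolation=cv2.INTER_CUBIC))
E
```

```text
time_s: 5.2
position: [0.4759, -0.1092, 0.0925]
eef_rot: [-180.0, -0.1, 165.0]
wrist_force: [0.0, -0.6, -1.1]
gripper_width: 0.149
gripper_force: 107.6
tool d [-0.001   0.0001 -0.0005] rot [-0.   -0.09  0.  ] F [ 0.  -0.6 -1.1] t 5.2
[ 0.47619168 -0.10924931  0.0929348 ]
```

View pics/hov2.png

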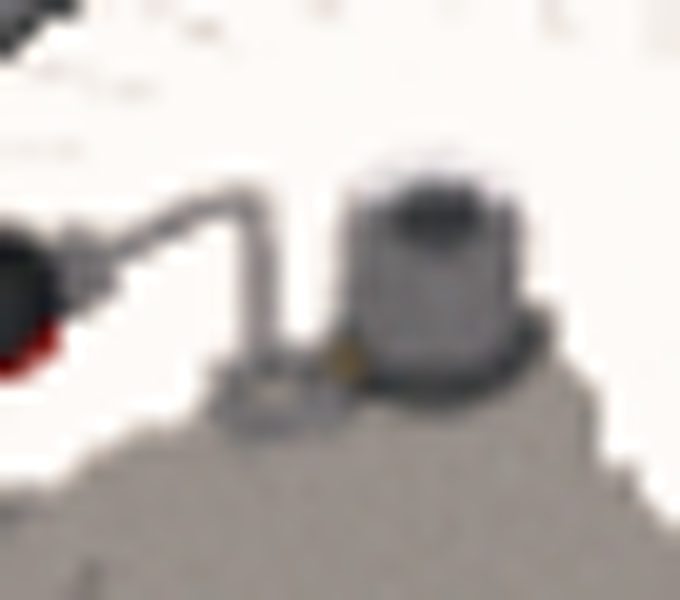

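The tip's lower end is at about (326.5,275.6). It stands over the far-left side of the eye, whose visible centre is at about (327.4,277.3).

```bash
python3 - <<'E'
from h import *
d=load('scene')
for uv in((326.5,275.6),(326.7,276.1)): print(onplane(d,uv,.0502)[0])
for z in(.0425,.044): print(onplane(d,(327.4,277.3),z)[0])
print(onplane(d,(331,275.4),.046)[0])
# predicted eye-centre and model outline with C from scene rim
C=np.array([.5712,-.1367]); 
for a in(15,25,35):
    a=np.radians(a); r=C+[-13.9e-3,1.6e-3]; e=r+np.array([-np.cos(a),np.sin(a)])*.009; t=r+np.array([-np.cos(a),np.sin(a)])*.0165
    print(np.degrees(a),proj(d,[[*r,.046],[*e,.045],[*e,.040],[*t,.045],[*t,.040]]).round(1).tolist())
E
```

```text
[ 0.54821058 -0.12955327  0.0502    ]
[ 0.54737693 -0.13102118  0.0502    ]
[ 0.55059468 -0.1302976   0.0425    ]
[ 0.54965123 -0.13119812  0.044     ]
[ 0.55894065 -0.13455647  0.046     ]
14.999999999999998 [[330.7, 275.9], [327.6, 277.6], [327.6, 278.9], [324.9, 278.8], [325.0, 280.2]]
25.0 [[330.7, 275.9], [327.3, 277.2], [327.3, 278.5], [324.4, 278.0], [324.4, 279.4]]
35.0 [[330.7, 275.9], [327.1, 276.7], [327.1, 278.0], [324.1, 277.2], [324.1, 278.5]]
```

```bash
echo '[[[-0.0018, -0.0003, 0], [0, 0, 0], 0], [[0, 0, 0.002], [0, 0, 0], 0], [[0, 0, 0.001], [0, 0, 0], 0], [[0, 0, 0], [0, 0, 0], 0]]' | python3 -m crank
echo '[[[0, 0, 0.001], [0, 0, 0], 0], [[0, 0, 0], [0, 0, 0], 0]]' | python3 -m crank;echo '[[[0, 0, 0.001], [0, 0, 0], 0], [[0, 0, 0], [0, 0, 0], 0]]' | python3 -m crank; python3 to.py .4786 -.1102 .085 165
```

```text
time_s: 5.65
position: [0.4779, -0.11, 0.0902]
eef_rot: [-180.0, -0.0, 165.0]
wrist_force: [-0.3, -0.1, 0.2]
gripper_width: 0.146
gripper_force: 107.6
time_s: 5.85
position: [0.4779, -0.11, 0.0892]
eef_rot: [-180.0, -0.0, 165.0]
wrist_force: [-0.3, -0.7, -0.8]
gripper_width: 0.147
gripper_force: 107.6
time_s: 6.05
position: [0.4779, -0.11, 0.0882]
eef_rot: [-180.0, -0.0, 165.0]
wrist_force: [-0.8, -0.5, -1.7]
gripper_width: 0.152
gripper_force: 107.6
tool d [-0.0007  0.      0.0032] rot [-0.   -0.01  0.  ] F [-0.8 -0.5 -1.7] t 6.05
```

```bash
for i in 1; do echo '[[[0, 0, 0.0007], [0, 0, 0], 0], [[0, 0, 0], [0, 0, 0], 0]]' | python3 -m crank | grep -E 'posi|wrist'; done; echo '[[[0, 0, 0.0007], [0, 0, 0], 0], [[0, 0, 0], [0, 0, 0], 0]]' | python3 -m crank| grep -E 'posi|wrist'; echo '[[[0, 0, 0.0007], [0, 0, 0], 0], [[0, 0, 0], [0, 0, 0], 0]]' | python3 -m crank| grep -E 'posi|wrist'
```

```text
position: [0.4779, -0.1101, 0.0875]
wrist_force: [-0.7, -0.2, -0.2]
position: [0.4779, -0.11, 0.0868]
wrist_force: [-0.4, -0.3, -1.6]
position: [0.4779, -0.11, 0.0861]
wrist_force: [0.7, -1.1, 0.3]
```

```bash
echo '[[[0, 0, 0.0007], [0, 0, 0], 0], [[0, 0, 0], [0, 0, 0], 0]]' | python3 -m crank | grep -E 'posi|wrist';  echo '[[[0, 0, 0.0007], [0, 0, 0], 0], [[0, 0, 0], [0, 0, 0], 0]]' | python3 -m crank| grep -E 'posi|wrist'; echo '[[[0, 0, 0.0007], [0, 0, 0], 0], [[0, 0, 0], [0, 0, 0], 0]]' | python3 -m crank| grep -E 'posi|wrist'
```

```text
position: [0.4779, -0.11, 0.0854]
wrist_force: [0.2, -0.2, 0.2]
position: [0.478, -0.11, 0.0847]
wrist_force: [-0.2, -0.0, -0.7]
position: [0.4779, -0.1101, 0.084]
wrist_force: [1.2, -0.6, -0.3]
```

```bash
echo '[[[0, 0, 0.0006], [0, 0, 0], 0], [[0, 0, 0], [0, 0, 0], 0]]' | python3 -m crank | grep -E 'posi|wrist';  echo '[[[0, 0, 0.0005], [0, 0, 0], 0], [[0, 0, 0], [0, 0, 0], 0]]' | python3 -m crank| grep -E 'posi|wrist'
python3 - <<'E'
from h import *
d=grab('scene'); g=d['pixels'][258:288,314:348]; cv2.imwrite('pics/in.png',cv2.resize(g,None,fx=20,fy=20,interpolation=cv2.INTER_CUBIC))
E
```

```text
position: [0.4779, -0.11, 0.0834]
wrist_force: [-0.1, -0.8, -1.3]
position: [0.478, -0.1101, 0.0829]
wrist_force: [-0.5, 0.6, -0.8]
```

View pics/in.png

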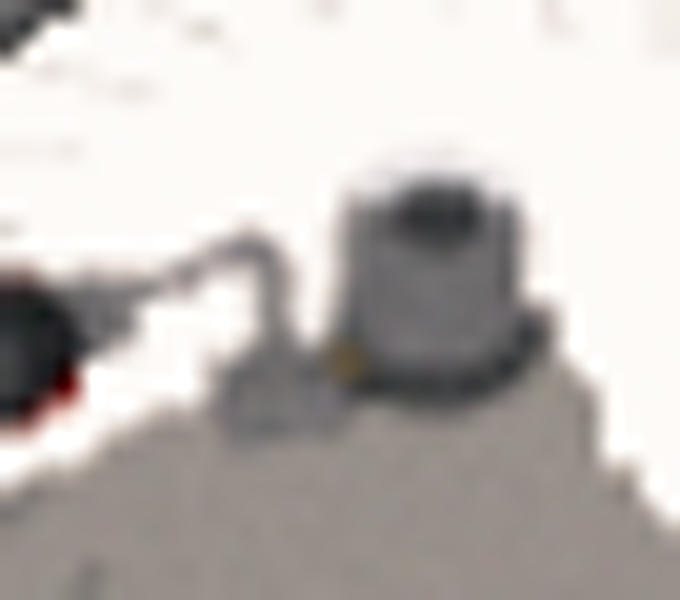

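The tip now fills the loop's eye at about (275,375) in the crop, and no force was felt on the way down. I start pulling gently.

```bash
for k in 1; do echo '[[[0.00099, -0.00015, 0], [0, 0, 0], 0], [[0, 0, 0], [0, 0, 0], 0]]' | python3 -m crank | grep -E 'posi|wrist'; done;  echo '[[[0.00099, -0.00015, 0], [0, 0, 0], 0], [[0, 0, 0], [0, 0, 0], 0]]' | python3 -m crank| grep -E 'posi|wrist';echo '[[[0.00099, -0.00015, 0], [0, 0, 0], 0], [[0, 0, 0], [0, 0, 0], 0]]' | python3 -m crank| grep -E 'posi|wrist'
```

```text
position: [0.4769, -0.1099, 0.083]
wrist_force: [-0.5, 0.5, -1.0]
position: [0.4758, -0.1098, 0.083]
wrist_force: [0.2, 0.3, -0.4]
position: [0.475, -0.1097, 0.083]
wrist_force: [-0.3, -0.1, -0.0]
```

```bash
echo '[[[0.00099, -0.00015, 0], [0, 0, 0], 0], [[0, 0, 0], [0, 0, 0], 0]]' | python3 -m crank | grep -E 'posi|wrist';  echo '[[[0.00099, -0.00015, 0], [0, 0, 0], 0], [[0, 0, 0], [0, 0, 0], 0]]' | python3 -m crank| grep -E 'posi|wrist'
```

```text
position: [0.4744, -0.1097, 0.0831]
wrist_force: [2.0, -0.6, -1.0]
position: [0.4737, -0.1097, 0.0832]
wrist_force: [3.4, -0.5, -1.1]
```

Contact: the wrist reads 3.4 N against the pull. I carry on in half-millimetre steps.

```bash
echo '[[[0.0007, -0.0001, 0], [0, 0, 0], 0], [[0, 0, 0], [0, 0, 0], 0]]' | python3 -m crank | grep -E 'posi|wrist';  echo '[[[0.0007, -0.0001, 0], [0, 0, 0], 0], [[0, 0, 0], [0, 0, 0], 0]]' | python3 -m crank| grep -E 'posi|wrist'; echo '[[[0.0007, -0.0001, 0], [0, 0, 0], 0], [[0, 0, 0], [0, 0, 0], 0]]' | python3 -m crank| grep -E 'posi|wrist'
```

```text
position: [0.4734, -0.1097, 0.0833]
wrist_force: [4.9, -0.5, -0.9]
position: [0.473, -0.1097, 0.0834]
wrist_force: [5.7, -2.0, -1.2]
position: [0.4727, -0.1097, 0.0836]
wrist_force: [6.6, -1.0, -2.0]
```

```bash
echo '[[[0.0004, -0.0001, 0.0006], [0, 0, 0], 0], [[0, 0, 0], [0, 0, 0], 0]]' | python3 -m crank | grep -E 'posi|rot|wrist';  echo '[[[0.0006, -0.0001, 0.0006], [0, 0, 0], 0], [[0, 0, 0], [0, 0, 0], 0]]' | python3 -m crank| grep -E 'posi|rot|wrist'; echo '[[[0.0006, -0.0001, 0], [0, 0, 0], 0], [[0, 0, 0], [0, 0, 0], 0]]' | python3 -m crank| grep -E 'posi|rot|wrist'
```

```text
position: [0.4725, -0.1098, 0.083]
eef_rot: [180.0, 0.2, 165.0]
wrist_force: [7.4, -1.6, -1.4]
position: [0.4722, -0.1098, 0.0825]
eef_rot: [180.0, 0.3, 165.0]
wrist_force: [7.6, -1.8, -1.3]
position: [0.472, -0.1098, 0.0827]
eef_rot: [180.0, 0.3, 165.0]
wrist_force: [8.6, -3.0, -0.9]
```

```bash
echo '[[[0.001, -0.0001, 0.0003], [0, 0, 0], 0], [[0, 0, 0], [0, 0, 0], 0]]' | python3 -m crank | grep -E 'posi|wrist';  echo '[[[0.001, -0.0001, 0.0003], [0, 0, 0], 0], [[0, 0, 0], [0, 0, 0], 0]]' | python3 -m crank| grep -E 'posi|wrist'; echo '[[[0.001, -0.0001, 0.0003], [0, 0, 0], 0], [[0, 0, 0], [0, 0, 0], 0]]' | python3 -m crank| grep -E 'posi|wrist'
```

```text
position: [0.4713, -0.1097, 0.0824]
wrist_force: [9.5, -2.3, -0.4]
position: [0.4707, -0.1096, 0.0822]
wrist_force: [11.7, -2.6, -1.2]
position: [0.4699, -0.1095, 0.082]
wrist_force: [10.0, -3.2, -1.3]
```

```bash
echo '[[[0.001, -0.0001, 0.0001], [0, 0, 0], 0], [[0, 0, 0], [0, 0, 0], 0]]' | python3 -m crank | grep -E 'posi|wrist';  echo '[[[0.001, -0.0001, 0.0001], [0, 0, 0], 0], [[0, 0, 0], [0, 0, 0], 0]]' | python3 -m crank| grep -E 'posi|wrist'; echo '[[[0.001, -0.0001, 0.0001], [0, 0, 0], 0], [[0, 0, 0], [0, 0, 0], 0]]' | python3 -m crank| grep -E 'posi|wrist'
```

```text
position: [0.4689, -0.1093, 0.0819]
wrist_force: [11.3, -2.0, 0.4]
position: [0.4673, -0.109, 0.0817]
wrist_force: [8.2, -1.9, 1.0]
position: [0.4652, -0.1086, 0.0814]
wrist_force: [3.8, -0.6, 3.7]
```

The force dropped from 11 N to 4 N, so the clip has let go. I draw it on, easing up slightly because the tip now touches the burr.

```bash
echo '[[[0.0015, -0.0002, -0.0006], [0, 0, 0], 0], [[0.0015, -0.0002, 0], [0, 0, 0], 0], [[0, 0, 0], [0, 0, 0], 0]]' | python3 -m crank | grep -E 'posi|wrist';  echo '[[[0.002, -0.0003, 0], [0, 0, 0], 0], [[0.002, -0.0003, 0], [0, 0, 0], 0], [[0, 0, 0], [0, 0, 0], 0]]' | python3 -m crank | grep -E 'posi|wrist'; echo '[[[0.002, -0.0003, 0], [0, 0, 0], 0], [[0.002, -0.0003, 0], [0, 0, 0], 0], [[0, 0, 0], [0, 0, 0], 0]]' | python3 -m crank | grep -E 'posi|wrist'
```

```text
position: [0.46, -0.1077, 0.0813]
wrist_force: [1.2, -1.2, 5.3]
position: [0.4558, -0.1072, 0.0812]
wrist_force: [1.7, -0.6, 6.7]
position: [0.4518, -0.1068, 0.0812]
wrist_force: [0.1, -0.9, 6.6]
```

```bash
echo '[[[0.0015, -0.0002, -0.0005], [0, 0, 0], 0], [[0.0015, -0.0002, -0.0004], [0, 0, 0], 0], [[0, 0, 0], [0, 0, 0], 0]]' | python3 -m crank | grep -E 'posi|wrist';  echo '[[[0.002, -0.0003, 0], [0, 0, 0], 0], [[0.002, -0.0003, 0], [0, 0, 0], 0], [[0, 0, 0], [0, 0, 0], 0]]' | python3 -m crank | grep -E 'posi|wrist'
python3 - <<'E'
from h import *
d=grab('scene'); g=d['pixels'][254:294,304:350]; cv2.imwrite('pics/out.png',cv2.resize(g,None,fx=14,fy=14,interpolation=cv2.INTER_CUBIC))
E
```

```text
position: [0.4484, -0.1063, 0.0819]
wrist_force: [0.2, -0.9, 3.7]
position: [0.4445, -0.1058, 0.0819]
wrist_force: [1.1, -0.1, 4.3]
```

View pics/out.png

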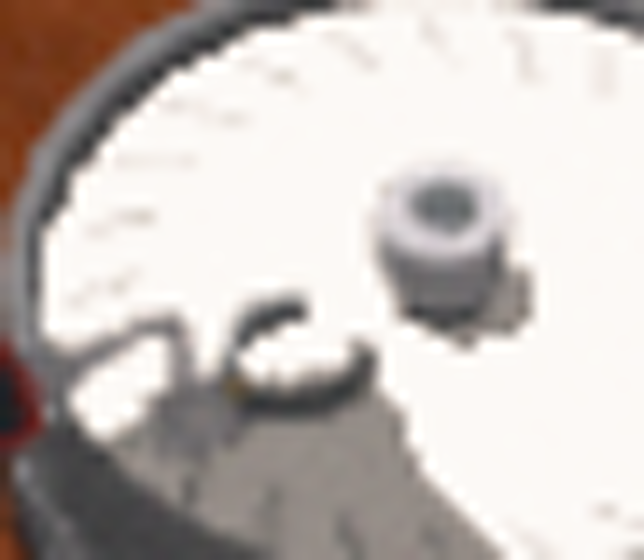

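The clip's ring is at about (325,279), well clear of the spindle, and the tip is still in the loop at (317,281). I slacken, then lift out.

```bash
echo '[[[-0.001, 0.00015, -0.0003], [0, 0, 0], 0], [[-0.001, 0.00015, -0.0003], [0, 0, 0], 0], [[0, 0, 0], [0, 0, 0], 0]]' | python3 -m crank | grep -E 'posi|wrist';  echo '[[[0, 0, -0.002], [0, 0, 0], 0], [[0, 0, -0.002], [0, 0, 0], 0], [[0, 0, -0.003], [0, 0, 0], 0], [[0, 0, -0.004], [0, 0, 0], 0], [[0, 0, 0], [0, 0, 0], 0]]' | python3 -m crank | grep -E 'posi|wrist'
python3 - <<'E'
from h import *
d=grab('scene'); g=d['pixels'][244:294,304:350]; cv2.imwrite('pics/out2.png',cv2.resize(g,None,fx=11,fy=11,interpolation=cv2.INTER_CUBIC))
for u in((325.1,278.9),):print(onplane(d,u,.045))
E
python3 to.py .5272 .1984 .18 187.4
```

```text
position: [0.4469, -0.1061, 0.0825]
wrist_force: [-1.0, 0.0, 3.1]
position: [0.4477, -0.1063, 0.0943]
wrist_force: [-0.9, 0.0, -0.0]
[[ 0.54141819 -0.13128434  0.045     ]]
tool d [ 0.0019  0.3149 -0.0859] rot [-1.00e-02  5.00e-02 -2.24e+01] F [-0.2 -0.  -1.2] t 13.5
```

View pics/out2.png

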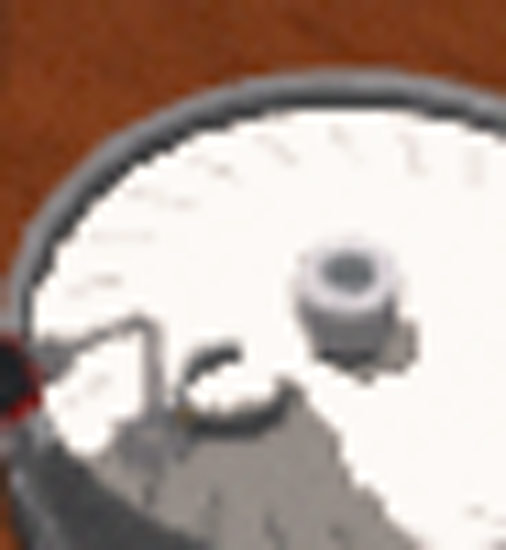

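The clip lies flat in the bowl at about crop (232,395), and the tip is clear of the loop. Now I take the pick back.

```bash
echo '[[[0, 0, -0.01], [0, 0, 0], 0], [[0, 0, -0.018], [0, 0, 0], 0], [[0, 0, -0.018], [0, 0, 0], 0], [[0, 0, -0.02], [0, 0, 0], 0], [[0, 0, -0.02], [0, 0, 0], 0]]' | python3 -m crank | grep -E 'posi|wrist';echo '[[[0.0003, 0.045, 0], [0, 0, 0], 0], [[0.0003, 0.045, 0], [0, 0, 0], 0], [[0.0003, 0.045, 0], [0, 0, 0], 0], [[0.0003, 0.045, 0], [0, 0, 0], 0], [[0.0003, 0.045, 0], [0, 0, 0], 0]]' | python3 -m crank | grep -E 'posi|wrist';
echo '[[[0.0003, 0.045, 0], [0, 0, 0], 0], [[0.0003, 0.045, 0], [0, 0, 0], 0], [[0, 0, 0], [0, 0, -7.47], 0], [[0, 0, 0], [0, 0, -7.47], 0], [[0, 0, 0], [0, 0, -7.47], 0]]' | python3 -m crank | grep -E 'posi|wrist'
echo '[[[0, 0, 0], [0, 0, 0], 0], [[0, 0, 0], [0, 0, 0], 0]]' | python3 -m crank | grep -E 'posi|rot'; python3 to.py .5272 .1984 .0568 187.4
```

```text
position: [0.4471, -0.1062, 0.181]
wrist_force: [0.5, -0.5, -0.2]
position: [0.5042, 0.1133, 0.1805]
wrist_force: [0.8, -0.5, -0.0]
position: [0.5265, 0.1991, 0.1801]
wrist_force: [-0.2, -0.9, -0.9]
position: [0.5267, 0.1986, 0.1801]
eef_rot: [180.0, 0.0, -172.8]
tool d [-0.0004 -0.0002  0.1233] rot [ 0.    0.01 -0.21] F [ 1.  -0.2 -0.6] t 15.2
```

```bash
echo '[[[-0.0004, -0.0002, 0.03], [0, 0, -0.2], 0], [[0, 0, 0.03], [0, 0, 0], 0], [[0, 0, 0.025], [0, 0, 0], 0], [[0, 0, 0.015], [0, 0, 0], 0], [[0, 0, 0], [0, 0, 0], 0]]' | python3 -m crank | grep -E 'posi|wrist'; echo '[[[0, 0, 0.006], [0, 0, 0], 0], [[0, 0, 0.006], [0, 0, 0], 0], [[0, 0, 0.003], [0, 0, 0], 0], [[0, 0, 0], [0, 0, 0], 0]]' | python3 -m crank | grep -E 'posi|wrist'; python3 to.py .5272 .1984 .0568 187.4
```

```text
position: [0.526, 0.1979, 0.0781]
wrist_force: [0.4, -0.4, -0.6]
position: [0.5272, 0.1985, 0.0647]
wrist_force: [-0.0, -0.4, -0.5]
tool d [-0.     -0.0001  0.0079] rot [0.  0.  0.2] F [-0.  -0.4 -0.5] t 16.1
```

```bash
echo '[[[0, 0, 0.003], [0, 0, 0], 0], [[0, 0, 0.002], [0, 0, 0], 0], [[0, 0, 0], [0, 0, 0], 0]]' | python3 -m crank | grep -E 'posi|wrist'; echo '[[[0, 0, 0.001], [0, 0, 0], 0], [[0, 0, 0.001], [0, 0, 0], 0], [[0, 0, 0], [0, 0, 0], 0]]' | python3 -m crank | grep -E 'posi|wrist'; echo '[[[0, 0, 0.0006], [0, 0, 0], 0], [[0, 0, 0], [0, 0, 0], 0]]' | python3 -m crank | grep -E 'posi|wrist'
```

```text
position: [0.527, 0.1984, 0.0595]
wrist_force: [-0.4, 0.2, -1.4]
position: [0.5271, 0.1984, 0.0576]
wrist_force: [-0.9, 0.0, -0.9]
position: [0.5272, 0.1984, 0.057]
wrist_force: [0.3, -0.1, -0.4]
```

```bash
echo '[[[0, 0, 0.0004], [0, 0, 0], 0], [[0, 0, 0], [0, 0, 0], 0.25], [[0, 0, 0], [0, 0, 0], 0.4], [[0, 0, 0], [0, 0, 0], 0.55], [[0, 0, 0], [0, 0, 0], 0.55]]' | python3 -m crank | grep -E 'posi|wrist|width'; echo '[[[0, 0, -0.02], [0, 0, 0], 0.55], [[0, 0, -0.03], [0, 0, 0], 0.55], [[0, 0, -0.04], [0, 0, 0], 0.55], [[0, 0, -0.04], [0, 0, 0], 0.55], [[0, 0, -0.02], [0, 0, 0], 0.55]]' | python3 -m crank | grep -E 'posi|wrist'
echo '[[[0.05, 0, 0], [0, 0, 0], 0.55], [[0.05, 0, 0], [0, 0, 0], 0.55], [[0.05, 0, 0], [0, 0, 0], 0.55], [[0.04, 0, 0], [0, 0, 0], 0.55], [[0, 0, 0], [0, 0, 0], 0.55]]' | python3 -m crank | grep -E 'posi|wrist'
python3 - <<'E'
from h import *
H,W=480,640; vv,uu=np.mgrid[0:H,0:W]; o=[]
d=grab('top'); im=d['pixels']; P=world(d,np.c_[uu.ravel(),vv.ravel()]).reshape(H,W,3); hsv=cv2.cvtColor(im,cv2.COLOR_BGR2HSV)
near=np.hypot(P[...,0]-.528,P[...,1]-.198)<.085
m=near&(hsv[...,1]>190)&((hsv[...,0]<6)|(hsv[...,0]>172))&(P[...,2]>.05); p=P[m]
print('handle',m.sum(),cv2.minAreaRect(p[:,:2].astype(np.float32)),p.mean(0)); A=np.c_[p[:,:2]-p[:,:2].mean(0),np.ones(len(p))]; print('z fit',np.linalg.lstsq(A,p[:,2],rcond=None)[0])
s=load('scene')
a=cv2.resize(im[218:302,180:250],None,fx=5,fy=5,interpolation=cv2.INTER_CUBIC); g=np.clip((im[218:278,350:410].astype(float)-130)*2,0,255).astype(np.uint8); g=cv2.resize(g,(420,420),interpolation=cv2.INTER_CUBIC)
cv2.imwrite('pics/end.png',np.hstack([a,g]))
E
```

```text
position: [0.5272, 0.1985, 0.0567]
wrist_force: [0.2, -0.2, -0.1]
gripper_width: 0.552
position: [0.5284, 0.1989, 0.2102]
wrist_force: [0.9, 0.1, -0.3]
position: [0.3337, 0.1717, 0.206]
wrist_force: [0.7, -0.1, 0.3]
handle 266 ((0.5276203155517578, 0.19885630905628204), (0.08857597410678864, 0.014737648889422417), 8.263481140136719) [0.52876397 0.19918072 0.05361073]
z fit [ 0.00310006 -0.02179371  0.05361073]
```

View pics/end.png

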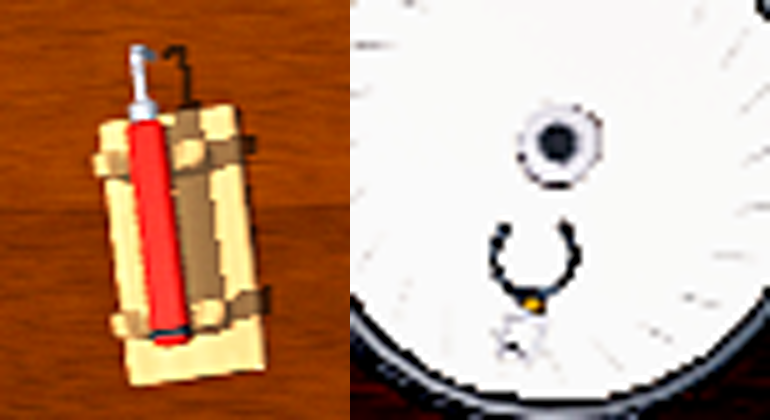

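The pick lies level in both forks, within 1 mm of where it was. The clip lies flat in the bowl at crop (535,257), about 32 mm from the spindle at (558,143). I hand the job in.

```bash
python3 -c "
from cell import arm; print(arm.job_done())"
```

```text
the job is handed in; nothing more can be done
None
```

I handed the job in at about 17 s on the robot's clock: the clip is off the spindle and flat in the bowl, about 32 mm from its axis, and the pick is back level in both forks. I felt no more than about 12 N on the wrist during the pull and 7 N on the burr, and no verdict was returned.

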